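Press a label holder home on the bare bay of a parts rack

TASK

One bay of the small three-bay parts rack has no label holder: take the spare label holder off its rail stand and fit it over that bay's lip, face to the outside and tongue behind the lip, pushing it straight down by feel against the sprung strip until it is fully home, standing straight. Keep hold of it and finish while still pressing it home with the gripper, so that its screw can be put in: do not let go. Leave the coffee cup, the spray can and the loose bracket where they stand.

Things in the scene. Friction and masses are not known exactly. Their poses are not given: they have to be found in the camera images.
- holder: Spare label holder, grey plastic, 60 g, hanging on the stand's rail: an inverted U with a tab on top. Origin: centre of the web's underside. z up, +x from face (blank card) to tongue. Web 14 x 84 (y) x 4 mm, z 0 to 4. Face 3 mm thick, 84 wide, inner side x -4, down to z -44. Tongue 3 mm thick, 60 wide, inner side x +4, down to z -38. Slot 8 mm wide, flared below
- tab_top (a point): Top centre of the holder's grip tab, 45 mm above its origin, axes as the holder. Tab: solid block 12 (x) x 30 (y) mm, from 4 to 45 mm above the holder's origin, centred. Pinch its upper part from above, across the 12 or the 30 mm
- face (a point): Middle of the holder's face plate (outer side, with the card): 7 mm to the -x side of the holder's origin and 18 mm below it. It ends on the outer side of the lip
- bare_front: Fixed aluminium front of the one bay without a holder; which of the three bays varies. Origin on the worktop under the lip's middle; +x into the rack, y along the lip, z up. Lip: upright sheet 3 mm thick (x +-1.5), 98 mm long, top at z 90 mm; 18 mm free behind it. Cheeks at its ends (|y| 48 to 51, x -9 to 22, z to 86 mm) leave the 84 mm holder about 6 mm each side
- lip_top (a point): Middle of the bare lip's top edge, 90 mm above the worktop, axes as bare_front. The holder is home when its origin lies here with its axes along these (its x into the rack): the web then sits on the lip
- seat (a joint): Downward travel (m) of the sprung strip behind the bare lip; at 0 its top is 32.5 mm below the lip's top. The tongue meets it about 6 mm short of home. It pushes back with 3 N at first and 6 to 7 N at home (joint about 0.006), where the web meets the solid lip. Let go, the holder springs up
- stand: Fixed stand for the spare holder: dark steel foot 70 x 130 x 12 mm, upright aluminium rail 6 mm thick (x), 100 mm long (y), top 70 mm above the worktop. Origin under its middle, on the worktop. Lift the holder straight up by over 45 mm to clear the rail
- rack: Fixed painted rack of three bays, 110 mm apart along y, 336 mm long, axes as bare_front, origin on the worktop under the middle bay's lip. Cartons in it reach about 80 mm high, its back wall (148 mm behind the lips) 110 mm. The other two bays carry fixed holders like the spare one, their tabs 135 mm above the worktop
- coffee_cup: Bystander: white paper coffee cup, 71 mm across, 86 mm high, origin under its middle
- spray_can: Bystander: spray can, 65 mm across, 178 mm high, origin under its middle
- bracket_long: Bystander: white printed angle bracket lying on the worktop, 41 x 69 x 16 mm, origin under its middle
Not all that is in view belongs to the job. What is shaped like the holder but red or turquoise is not meant.

How it is judged:
By the outcome, as a careful person would: the job done as asked, in the order asked, and still so for the second after the job is handed in, while the arm keeps its last pose, push and grip.
It also fails if it takes over 32 s, if anything falls off the work surface, if the arm or the gripper's body presses on something with over 40 N, if the wrist force passes 120 N, or if a joint passes its speed limit or range.

ROBOT

A 7-joint arm with a two-finger parallel gripper is mounted at the origin on a cart in front of the work surface, level with it; the furniture and walls round the work are solid. World frame = base frame: x ahead of the robot, y to its left, z up, the work surface at z = 0. Lengths are in mm, angles in rad, forces in N, time in s.
With the tool pointing down it reaches from about 400 to 850 mm from the base axis. Payload 4.5 kg.
Tool frame: the origin (TCP) lies between the finger pads; the fingertips stand 14 mm ahead of it and the grasp point (between the pads) lies 5 mm behind it (finger_overhang is the distance from the TCP to the fingertips, in mm); z points along the fingers, y is the line along which they close (so a half turn about z gives the same grasp; the last joint's range is limited). The gripper opens to 88 mm and grips with 3 to 60 N. Pads are 18 mm wide; open, the fingers measure 123 mm over their backs; the gripper's body (75 mm by 187 mm) begins 45 mm behind the grasp point.
Start: joints at [1.156, 0.689, -0.195, 1.565, 0.157, 0.902, -0.215], TCP at [271.208, -563.115, 252.743] pointing down, gripper open.
Joint ranges: [-3.01, 3.01], [-0.46, 2.08], [-1.47, 1.51], [0.13, 2.56], [-1, 4.14], [0.04, 2.09], [-2.66, 2.66]. Speed limits (rad/s): [2.57, 2.57, 3.14, 3.14, 3.14, 3.14, 3.14].

INTERFACE

Orientations are given as [roll, pitch, yaw] about the fixed x, y, z axes, in that order (R = Rz(yaw) Ry(pitch) Rx(roll)).
In Python, from plant import read_state, camera, job_done, finger_overhang gives the robot as it stands.
- The arm moves only by the tool apply_moves, never from a script. Its argument "motion" is a list of rows, each a list of 4 numbers: the shift along the tool's x, y, z in m, then the turn about the tool's z in degrees. A call has 1 to 12 rows; each row shifts and turns the commanded pose from where the row before left it, along the tool's axes as they then stand; what a row does not reach is not made up. A row lasts 1/12 s, in which the tool goes at most 41.7 mm and 7.16 degrees, less where a joint would pass 70% of its speed; a pose out of reach is approached as far as the arm can. A call is refused whole if a number of a shift passes 0.0417 or a number of a turn 7.16, either way. A call with a gripper value outside its range is refused whole. "grip" is the closure, from 0 (fully open) to 1 (shut), set as the call begins (left out, the last holds). The fingers move at their own pace and stop on an object; the grip force is fixed at half the most. Time passes only in rows, so rows that do not move let the fingers close. It gives the time, the measured TCP pose, the force, the opening and the grip force at its end, in the units of the state.
- read_state(): the state, without advancing time (a new reading comes with each control period).
- camera(name): name is "side" or "top"; returns a dict with "frame" (420x560x3 uint8, blue, green, red), "fov_y" (degrees; the focal length in pixels is half the picture's height over the tangent of half this angle, whatever the lens; pixels are square), "cx", "cy" (the principal point, pixels), "world_to_cam" (4x4, takes a point from world to camera coordinates). Camera axes: x right, y up, looking along -z (the intrinsics and any distortion apply to the point x, -y, -z); pixel columns grow to the right and rows downward; lengths in mm; the calibration is good to about 2 mm. A picture is of the moment at which its call begins. There is no depth.
- job_done(): hands the job in; it is judged then, once.
The state is a dict: "clock": time; "joint_positions": joint angles; "qd": joint speeds; "joint_torque": joint torques, N m; "eef_pos": TCP position; "tool_rot": TCP orientation; "ft_force": force on the tool from outside, world axes, zero at the start; "wrist_torque": the same for the moment, N m; "finger_gap": opening from 0.0 (shut) to 1.0 (fully open); "grip_force": force on a finger pad.
Only numpy, scipy, OpenCV 4.12 (cv2) and the standard library are available. Lean on these libraries where they do the work, as an engineer would, in place of code of your own. Each camera call takes 0.05 s, during which the arm holds its last target. There are 200 camera calls.

## Working session

There is one attempt and no reset: what is moved stays moved. The work goes in short steps, Python scripts to look and compute and a tool call to move; the robot and the scene stay as the last step left them, time stands still between calls to the robot, and variables do not carry over. Pictures are saved under pics/ and viewed, at most 10 in all, crops included, and the job is handed in when it is done.

Besides the shell and the picture viewer there is one more tool, called after "Call:" by a JSON object that holds its "name" and its "arguments", one argument or row to a line. apply_moves: Moves the arm, as the interface text tells. Its arguments: {"type":"object","properties":{"motion":{"type":"array","items":{"type":"array","items":{"type":"number"}}},"grip":{"type":"number"}},"required":["motion"]}

```bash
mkdir -p pics; cat > h.py <<'E'
import numpy as np, cv2
from plant import *
def snap(n,f):
    c=camera(n); cv2.imwrite(f'pics/{f}.png',c['frame']); 
    np.savez(f'pics/{f}.npz',frame=c['frame'],M=c['world_to_cam'],f=210/np.tan(np.radians(c['fov_y'])/2),cx=c['cx'],cy=c['cy'])
    return c
def L(f): return np.load(f'pics/{f}.npz')
def ray(f,u,v):
    d=L(f); M=d['M']; R=M[:3,:3]; o=-R.T@M[:3,3]
    return o,R.T@np.array([(u-d['cx'])/d['f'],-(v-d['cy'])/d['f'],-1])
def atz(f,u,v,z):
    o,r=ray(f,u,v); return (o+r*(z-o[2])/r[2]).round(1)
def proj(f,p):
    d=L(f); q=d['M'][:3,:3]@np.array(p)+d['M'][:3,3]
    return (d['cx']-d['f']*q[0]/q[2]).round(1),(d['cy']+d['f']*q[1]/q[2]).round(1)
E
python3 - <<'E'
from h import *
for n in('side','top'):
    c=snap(n,n+'0'); print({k:v for k,v in c.items() if k!='frame'})
a=L('side0')['frame'];b=L('top0')['frame']
print(read_state(),finger_overhang)
E
```

```text
{'fov_y': 44.515737117034455, 'cx': 280.4661616364198, 'cy': 207.80618727090297, 'world_to_cam': array([[-9.63085266e-01, -2.68865359e-01, -1.33487560e-02,
         4.26018650e+02],
       [ 1.07963129e-01, -4.31201530e-01,  8.95772964e-01,
        -1.99675554e+02],
       [-2.46598323e-01,  8.61264570e-01,  4.44311385e-01,
        -1.51683155e+03],
       [ 0.00000000e+00,  0.00000000e+00,  0.00000000e+00,
         1.00000000e+00]])}
{'fov_y': 57.802884498665044, 'cx': 280.26986645210377, 'cy': 203.20479390815694, 'world_to_cam': array([[-1.83540798e-02, -9.99752705e-01,  1.25561448e-02,
        -1.10330540e+02],
       [ 9.96906331e-01, -1.73390018e-02,  7.66624193e-02,
        -4.77705172e+02],
       [-7.64257500e-02,  1.39243684e-02,  9.96978042e-01,
        -1.06636365e+03],
       [ 0.00000000e+00,  0.00000000e+00,  0.00000000e+00,
         1.00000000e+00]])}
{'clock': 0.1, 'joint_positions': array([ 1.15580145,  0.68988888, -0.1945214 ,  1.56619744,  0.15731566,
        0.90250184, -0.21508737]), 'qd': array([-1.27235780e-03, -3.14127270e-03, -6.41875288e-04, -4.24337406e-03,
        9.24981991e-06,  1.20855362e-03,  8.36353122e-04]), 'joint_torque': array([-3.77033241e-03, -5.28507578e+01, -1.27196755e+00, -1.53839815e+01,
       -5.26132411e-02,  1.94199856e-03,  1.17570218e-05]), 'eef_pos': array([ 270.90827037, -562.65454224,  252.00861165]), 'tool_rot': array([-3.13999447e+00,  1.28046081e-04,  4.48889410e-01]), 'ft_force': array([-0.15791499,  0.53875643, -0.08280367]), 'wrist_torque': array([-0.01403041,  0.00187277, -0.02685336]), 'grip_force': 0.0, 'finger_gap': 0.9968486961128721} 14.0
```

View pics/top0.png

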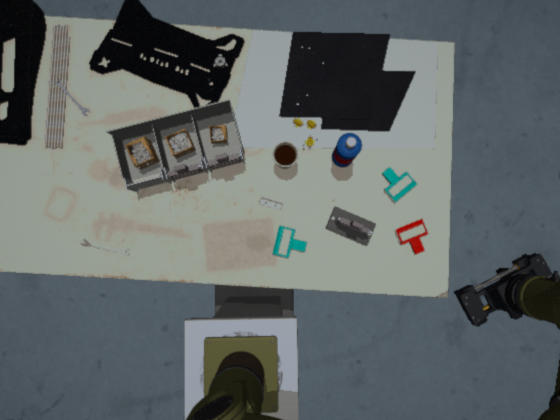

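View pics/side0.png

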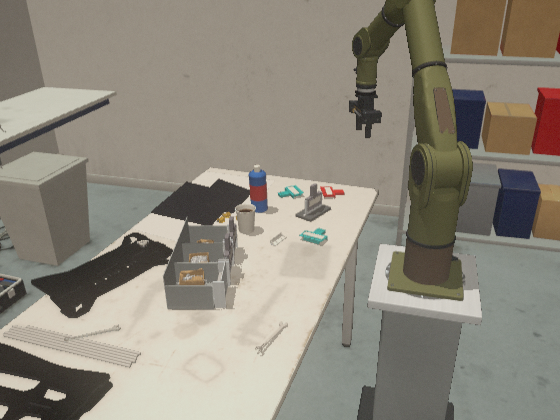

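The top view shows the rack at (178,145), the stand with the grey holder at (351,225), and the lookalikes, two turquoise and one red, at (290,243), (399,184) and (411,236). The grey one on the dark foot matches the description. I'll enlarge it, along with the lips.

```bash
python3 - <<'E'
from h import *
t=L('top0')['frame'];s=L('side0')['frame']
r=lambda a,x,y,w,h,W,H:cv2.resize(a[y:y+h,x:x+w],(W,H),interpolation=cv2.INTER_CUBIC)
# left: top rack (100,90) 160x120 x5 ; 
cv2.imwrite('pics/c1.png',r(t,100,95,160,110,800,550))
cv2.imwrite('pics/c2.png',np.hstack([r(t,320,200,65,50,390,300)[:,:],r(s,290,175,65,50,390,300)]).copy())
cv2.imwrite('pics/c3.png',r(s,160,205,100,110,545,600))
a=np.vstack([cv2.imread('pics/c2.png')])
cv2.imwrite('pics/c23.png',a)
E
```

```text
(no output)
```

View pics/c1.png

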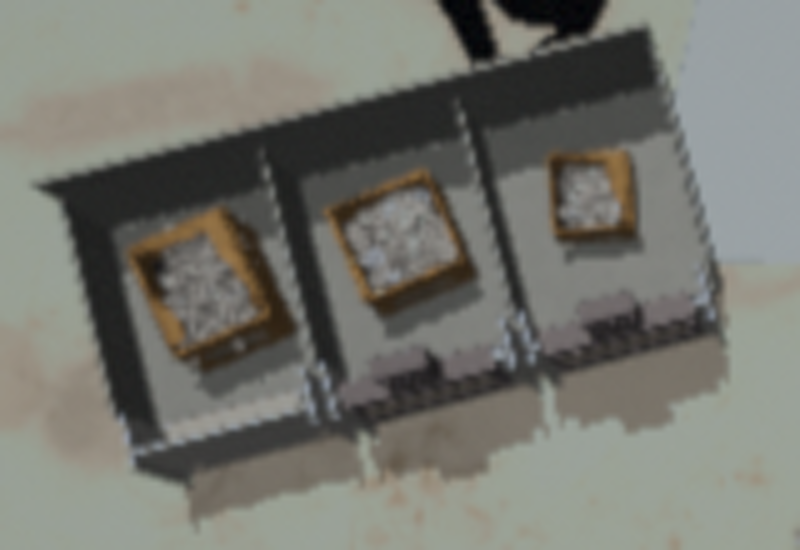

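View pics/c2.png

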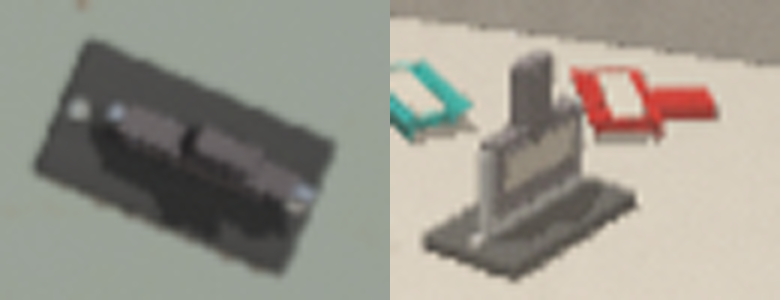

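View pics/c3.png

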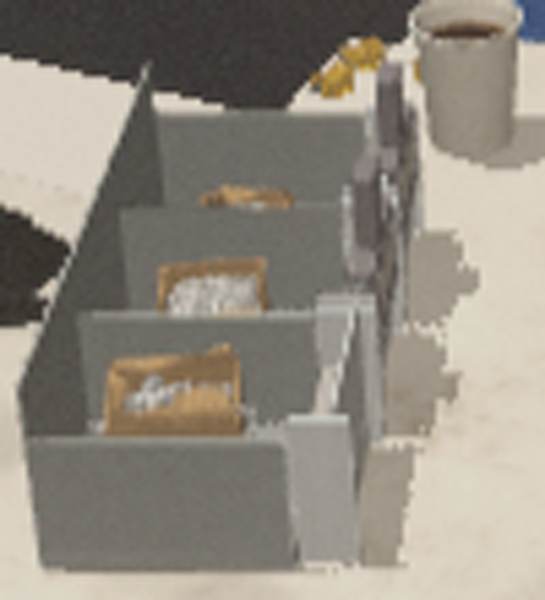

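The bare bay is the leftmost one in the top view, nearest the side camera, with its lip near px (144,182). The spare holder has its card facing the side camera (−x, +y). Next I'll fit poses to the corner pixels and check them with an overlay.

```bash
cat > fit.py <<'E'
from h import *
from scipy.optimize import least_squares
T=lambda x,y:(320+(x+.5)/6-.5,200+(y+.5)/6-.5)
S=lambda x,y:(290+(x-390+.5)/6-.5,175+(y+.5)/6-.5)
C1=lambda x,y:(100+(x+.5)/5-.5,95+(y+.5)/5-.5)
C3=lambda x,y:(160+(x+.5)/5.45-.5,205+(y+.5)/5.45-.5)
def W(p,l):
    c,s=np.cos(p[2]),np.sin(p[2]); return [p[0]+c*l[0]-s*l[1],p[1]+s*l[0]+c*l[1],l[2]]
def fit(obs,p0):
    fn=lambda p:np.concatenate([np.subtract(proj(f,W(p,l)),uv) for f,l,uv in obs])
    r=least_squares(fn,p0,diff_step=1e-3,loss='soft_l1'); print(r.x.round(3),np.degrees(r.x[2]).round(2)); print(r.fun.reshape(-1,2).round(1).tolist() if 0 else fn(r.x).reshape(-1,2).round(1).tolist()); return r.x
st=[('top0',(35,65,12),T(90,40)),('top0',(35,-65,12),T(335,145)),('top0',(-35,-65,12),T(283,275)),('top0',(-35,65,12),T(38,170)),
('top0',(0,48,70),T(117,112)),('top0',(0,-48,70),T(302,193)),
('side0',(-35,65,12),S(425,240)),('side0',(-35,-65,12),S(515,265+5)),('side0',(35,-65,12),S(635,195))]
rk=[('top0',(148,168,110),C1(40,185)),('top0',(148,-168,110),C1(650,28)),
('side0',(148,168,110),C3(20,385)),('side0',(148,-168,110),C3(148,65)),
('top0',(-9,161,86),C1(135,455)),('top0',(-9,-161,86),C1(718,330)),
('side0',(-9,161,86),C3(355,420)),('side0',(-9,161,0),C3(358,568))]
E
python3 - <<'E'
from fit import *
print(atz('top0',351,225,70),atz('top0',178,172,90))
fit([o for o in st if o[0]=='top0'],[*atz('top0',351,225,70)[:2],-.38])
a=fit(st[:6]+st[6:],[*atz('top0',351,225,70)[:2],-.38])
fit([o for o in rk if o[0]=='top0'],[*atz('top0',178,172,90)[:2],.2])
b=fit(rk,[*atz('top0',178,172,90)[:2],.2])
np.save('ab.npy',[a,b])
def draw(f,x,y,w,h,k,segs):
    im=cv2.resize(L(f)['frame'][y:y+h,x:x+w],None,fx=k,fy=k,interpolation=cv2.INTER_CUBIC)
    for p,s,col in segs:
        q=[tuple(int(v) for v in ((np.array(proj(f,W(p,l)))+.5-[x,y])*k)) for l in s]
        cv2.line(im,q[0],q[1],col,1)
    return im
def rect(x,y,z,cx=0,cy=0):
    c=[(cx+i*x,cy+j*y,z) for i,j in((-1,-1),(1,-1),(1,1),(-1,1))]; return [(c[i],c[(i+1)%4]) for i in range(4)]
sa=[(a,s,(0,255,0)) for s in rect(35,65,12)]+[(a,s,(0,0,255)) for s in rect(6,15,115)]+[(a,s,(255,0,0)) for s in rect(7,42,74)]
sb=[(b,s,(0,255,0)) for s in rect(1.5,49,90,0,110)]+[(b,s,(0,0,255)) for s in rect(6,15,135)+rect(6,15,135,0,-110)]+[(b,s,(255,0,0)) for s in rect(15.5,1.5,86,6.5,159.5)+rect(15.5,1.5,86,6.5,60.5)]
A=np.hstack([draw('top0',320,200,65,50,6,sa),draw('side0',290,175,65,50,6,sa)])
B=np.hstack([draw('top0',115,150,65,50,6,sb),draw('side0',205,210,65,50,6,sb)])
cv2.imwrite('pics/ov.png',np.vstack([A,B]))
E
```

```text
[ 409.1 -309.    70. ] [558.6 154.1  90. ]
[ 4.07947e+02 -3.19988e+02 -4.07000e-01] -23.31
[[-0.3, -0.3], [0.9, -0.8], [0.8, 0.3], [-0.6, 0.5], [-0.4, 0.3], [1.6, 0.3]]
[ 407.978 -319.857   -0.431] -24.71
[[0.1, -0.8], [1.0, -0.2], [0.2, 0.7], [-0.7, -0.1], [-0.3, -0.1], [1.4, 0.8], [14.2, 4.2], [20.4, -13.4], [-14.6, -5.9]]
[5.65081e+02 1.39856e+02 2.23000e-01] 12.79
[[-0.8, -2.3], [1.3, -0.1], [-1.1, 1.6], [-0.4, -1.6]]
[5.61106e+02 1.39723e+02 2.31000e-01] 13.26
[[-1.1, -0.2], [0.8, 0.9], [-0.6, -0.6], [1.8, -0.8], [-1.0, 3.5], [-0.4, -0.7], [-1.4, -0.3], [0.0, -1.0]]
```

View pics/ov.png

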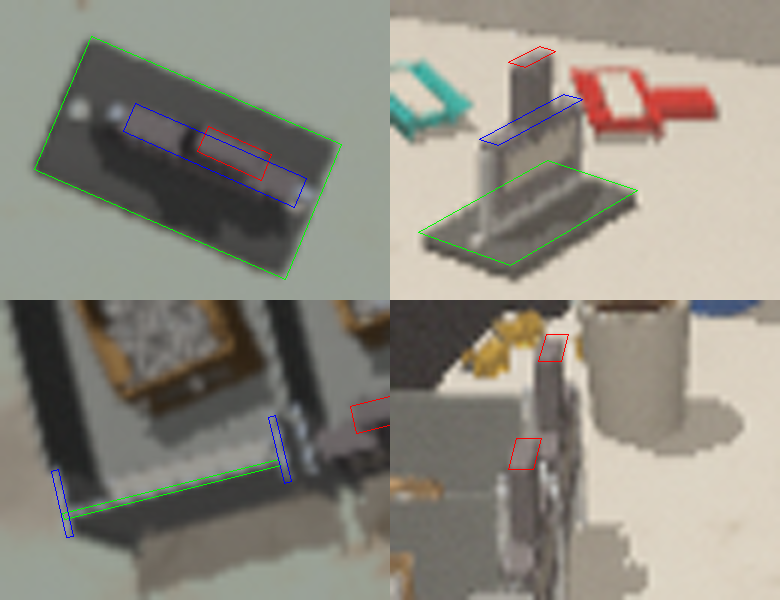

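The overlay agrees in both views: foot, tabs and bare lip are within about 1 px, and the wrong corner labels on the stand's side points made no difference. I'll refit the stand and compute the approach.

```bash
cat > go.py <<'E'
from h import *
def go(x,y,z,yaw):
    s=read_state(); p=s['eef_pos']; r=s['tool_rot']; w=r[2]; d=np.array([x,y,z])-p
    print('tool d', (np.cos(w)*d[0]+np.sin(w)*d[1]).round(1),(np.sin(w)*d[0]-np.cos(w)*d[1]).round(1),(-d[2]).round(1),'turn',((np.degrees(w)-yaw+90)%180-90).round(2),'F',s['ft_force'].round(1),'rot',np.degrees(r).round(2),'t',s['clock'],'j7',s['joint_positions'][-1].round(2))
E
python3 - <<'E'
from fit import *
from go import go
import itertools
st[6:]=[('side0',(35,65,12),S(425,240)),('side0',(-35,65,12),S(515,270)),('side0',(-35,-65,12),S(635,195))]
a=fit(st,[408,-320,-.4])
go(a[0],a[1],200,np.degrees(a[2])+90)
E
```

```text
[ 4.07733e+02 -3.18819e+02 -4.06000e-01] -23.26
[[-0.7, -0.2], [0.5, -0.7], [0.4, 0.4], [-1.0, 0.6], [-0.9, 0.4], [1.2, 0.3], [-0.9, -1.0], [-0.3, -0.6], [0.2, -0.9]]
tool d 229.1 -160.3 52.0 turn -41.02 F [-0.2  0.5 -0.1] rot [-1.7991e+02  1.0000e-02  2.5720e+01] t 0.1 j7 -0.22
```

Call:
{"name": "apply_moves", "arguments": {
  "motion": [
    [0.0191,-0.0134,0,0],
    [0.0191,-0.0134,0,0],
    [0.0191,-0.0134,0,0],
    [0.0191,-0.0134,0,0],
    [0.0191,-0.0134,0,0],
    [0.0191,-0.0134,0,0],
    [0.0191,-0.0134,0,0],
    [0.0191,-0.0134,0,0],
    [0.0191,-0.0134,0,0],
    [0.0191,-0.0134,0,0],
    [0.0191,-0.0134,0,0],
    [0.019,-0.0129,0,0]
  ],
  "grip": 0
}}

```text
clock: 1.1
eef_pos: [408.2, -318.1, 252.5]
tool_rot: [-3.141, 0.0, 0.449]
ft_force: [-0.1, -0.8, -0.3]
finger_gap: 0.999
grip_force: 0.0
```

Call:
{"name": "apply_moves", "arguments": {
  "motion": [
    [0,0,0.008,-6],
    [0,0,0.009,-6],
    [0,0,0.009,-6],
    [0,0,0.009,-6],
    [0,0,0.009,-6],
    [0,0,0.008,-6],
    [0,0,0,-5],
    [0,0,0,0],
    [0,0,0,0],
    [0,0,0,0]
  ]
}}

```text
clock: 1.93
eef_pos: [408.1, -319.4, 200.8]
tool_rot: [3.141, 0.0, 1.162]
ft_force: [-0.8, 0.3, 0.6]
finger_gap: 1.001
grip_force: 0.0
```

```bash
python3 - <<'E'
from go import *
go(407.7,-318.8,104,66.7)
snap('top','t1');snap('side','s1')
r=lambda a,x,y,w,h,W,H:cv2.resize(a[y:y+h,x:x+w],(W,H),interpolation=cv2.INTER_CUBIC)
cv2.imwrite('pics/v1.png',np.hstack([r(L('top'[0]+'1')['frame'],310,170,90,110,400,489),r(L('s1')['frame'],270,130,90,110,400,489)]))
E
```

```text
tool d 0.4 -0.6 96.8 turn -0.12 F [-0.8  0.3  0.6] rot [1.7999e+02 1.0000e-02 6.6580e+01] t 1.9333 j7 -0.2
```

View pics/v1.png

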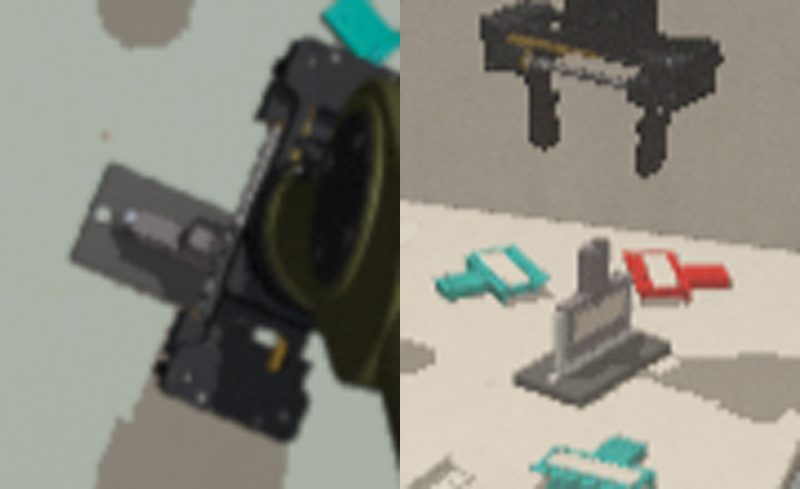

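The fingers straddle the grey tab: tab at about side px (313,185), fingers on either side. I'll check the tab projection and descend.

```bash
python3 - <<'E'
from go import *
P=(407.7,-318.8,115); print(proj('s1',P),proj('t1',P),atz('s1',313.4,184.8,115),atz('t1',355.2,222.4,115))
E
```

```text
(np.float64(313.2), np.float64(184.2)) (np.float64(358.2), np.float64(225.1)) [ 405.9 -313.4  115. ] [ 414.9 -311.1  115. ]
```

Call:
{"name": "apply_moves", "arguments": {
  "motion": [
    [0,0,0.016,0],
    [0,0,0.016,0],
    [0,0,0.016,0],
    [0,0,0.014,0],
    [0,0,0.01,0],
    [0,0,0.01,0],
    [0,0,0.008,0],
    [0,0,0.006,0],
    [0,0,0,0]
  ]
}}

```text
clock: 2.78
eef_pos: [407.8, -319.0, 103.8]
tool_rot: [-3.14, -0.0, 1.164]
ft_force: [-1.6, -0.6, -0.4]
finger_gap: 1.001
grip_force: 0.0
```

Call:
{"name": "apply_moves", "arguments": {
  "motion": [
    [0.003,0,0,0],
    [0,0,0,0]
  ]
}}

```text
clock: 2.95
eef_pos: [409.9, -316.1, 105.1]
tool_rot: [3.141, -0.0, 1.165]
ft_force: [1.0, -0.3, 0.6]
finger_gap: 0.997
grip_force: 0.0
```

Call:
{"name": "apply_moves", "arguments": {
  "motion": [
    [0,0,0,0],
    [0,0,0,0],
    [0,0,0,0],
    [0,0,0,0],
    [0,0,0,0],
    [0,0,0,0],
    [0,0,0,0],
    [0,0,0,0],
    [0,0,0,0],
    [0,0,0,0]
  ],
  "grip": 1
}}

```text
clock: 3.78
eef_pos: [409.3, -316.5, 104.7]
tool_rot: [3.142, 0.0, 1.164]
ft_force: [-0.3, 0.6, -0.7]
finger_gap: 0.263
grip_force: 0.0
```

Call:
{"name": "apply_moves", "arguments": {
  "motion": [
    [0,0,0,0],
    [0,0,0,0],
    [0,0,0,0],
    [0,0,0,0],
    [0,0,0,0]
  ]
}}

```text
clock: 4.2
eef_pos: [409.3, -316.5, 104.7]
tool_rot: [3.141, 0.0, 1.164]
ft_force: [1.1, -0.3, 0.0]
finger_gap: 0.134
grip_force: 30.0
```

Call:
{"name": "apply_moves", "arguments": {
  "motion": [
    [0,0,-0.005,0],
    [0,0,-0.01,0],
    [0,0,-0.015,0],
    [0,0,-0.015,0],
    [0,0,-0.018,0],
    [0,0,-0.018,0],
    [0,0,-0.018,0],
    [0,0,-0.018,0],
    [0,0,-0.018,0],
    [0,0,-0.015,0],
    [0,0,0,0]
  ]
}}

```text
clock: 5.12
eef_pos: [410.6, -317.2, 258.2]
tool_rot: [3.136, 0.001, 1.164]
ft_force: [-0.6, -0.2, -0.0]
finger_gap: 0.133
grip_force: 30.0
```

```bash
python3 - <<'E'
from go import *
from fit import W
b=np.load('ab.npy')[1]; print(W(b,(0,110,0)),W([565.1,139.9,.223],(0,110,0)))
go(*W(b,(-45,110,190)),90+13.1)
E
```

```text
[np.float64(535.873291810609), np.float64(246.78973439737632), 0] [np.float64(540.7728038094767), np.float64(247.1762206898984), 0]
tool d 540.8 -144.1 68.2 turn -36.4 F [-0.6 -0.2 -0. ] rot [1.7966e+02 6.0000e-02 6.6700e+01] t 5.1167 j7 -0.15
```

Call:
{"name": "apply_moves", "arguments": {
  "motion": [
    [0.015,-0.004,0,0],
    [0.025,-0.0067,0,0],
    [0.025,-0.0067,0,0],
    [0.025,-0.0067,0,0],
    [0.025,-0.0067,0,0],
    [0.025,-0.0067,0,0],
    [0.025,-0.0067,0,0],
    [0.025,-0.0067,0,0],
    [0.025,-0.0067,0,0],
    [0.025,-0.0067,0,0],
    [0.025,-0.0067,0,0],
    [0.025,-0.0067,0,0]
  ]
}}

```text
clock: 6.12
eef_pos: [451.9, -18.3, 254.4]
tool_rot: [-3.141, 0.001, 1.164]
ft_force: [0.8, -0.1, -0.8]
finger_gap: 0.131
grip_force: 30.0
```

Call:
{"name": "apply_moves", "arguments": {
  "motion": [
    [0.025,-0.0067,0,0],
    [0.025,-0.0067,0,0],
    [0.025,-0.0067,0,0],
    [0.025,-0.0067,0,0],
    [0.025,-0.0067,0,0],
    [0.025,-0.0067,0,0],
    [0.025,-0.0067,0,0],
    [0.025,-0.0067,0,0],
    [0.025,-0.0067,0,0],
    [0.02,-0.005,0,0],
    [0.006,-0.002,0,0]
  ]
}}

```text
clock: 7.03
eef_pos: [489.3, 241.8, 254.4]
tool_rot: [-3.14, -0.003, 1.169]
ft_force: [0.6, 0.2, -0.2]
finger_gap: 0.131
grip_force: 30.0
```

Call:
{"name": "apply_moves", "arguments": {
  "motion": [
    [0,0,0,-4],
    [0,0,0.01,-6],
    [0,0,0.01,-6],
    [0,0,0.01,-6],
    [0,0,0.01,-6],
    [0,0,0.01,-5],
    [0,0,0.01,-3.4],
    [0,0,0.005,0],
    [0,0,0,0],
    [0,0,0,0],
    [0,0,0,0]
  ]
}}

```text
clock: 7.95
eef_pos: [490.1, 237.6, 190.2]
tool_rot: [3.141, 0.0, 1.798]
ft_force: [-0.4, -0.1, -0.0]
finger_gap: 0.131
grip_force: 30.0
```

```bash
python3 - <<'E'
from go import *
go(535.9,246.8,190,103.1)
snap('top','t2');snap('side','s2')
r=lambda a,x,y,w,h,W,H:cv2.resize(a[y:y+h,x:x+w],(W,H),interpolation=cv2.INTER_CUBIC)
cv2.imwrite('pics/v2.png',np.hstack([r(L('t2')['frame'],110,130,80,120,400,600),r(L('s2')['frame'],180,190,80,120,400,600)]))
E
```

```text
tool d -1.3 46.7 0.2 turn -0.06 F [-0.4 -0.1 -0. ] rot [1.7996e+02 1.0000e-02 1.0304e+02] t 7.95 j7 -0.78
```

View pics/v2.png

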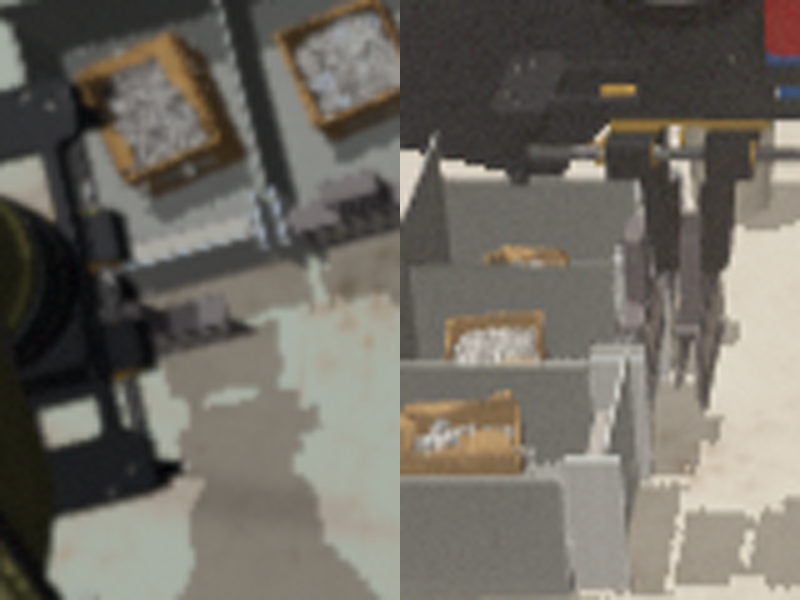

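Side view: the gripped holder hangs upright with its slot open downward at crop (690,350), to the right of the bare lip (about 600–640, 360–460). I'll do one precise overlay check of the lip and the holder.

```bash
python3 - <<'E'
from go import *
from fit import W
b=np.load('ab.npy')[1]; b2=[565.1,139.9,.223]
def draw(f,x,y,w,h,k,segs):
    im=cv2.resize(L(f)['frame'][y:y+h,x:x+w],None,fx=k,fy=k,interpolation=cv2.INTER_LINEAR)
    for p,s,col in segs:
        q=[tuple(int(v) for v in ((np.array(proj(f,W(p,l)))+.5-[x,y])*k)) for l in s]
        cv2.line(im,q[0],q[1],col,1)
    return im
lip=[((0,61,90),(0,159,90))]
ck=lambda y:[((-9,y,86),(22,y,86)),((-9,y,86),(-9,y,0))]
segs=[(b,s,(0,0,255)) for s in lip+ck(161)+ck(62)]+[(b2,s,(0,255,0)) for s in lip+ck(161)+ck(62)]
s=read_state();p=s['eef_pos'];hp=[p[0],p[1],s['tool_rot'][2]-np.pi/2]; z=p[2]-34
hs=[((-7,42,z+4),(-7,-42,z+4)),((-7,42,z+4),(-7,42,z-44)),((7,42,z+4),(-7,42,z+4)),((7,42,z+4),(7,30,z+4)),((7,30,z+4),(7,30,z-38)),((-7,42,z-44),(-7,-42,z-44)),((-4,42,z-44),(-4,42,z)),((-7,-42,z+4),(-7,-42,z-44))]
hh=[(hp,q,(0,255,255)) for q in hs]
A=draw('side0',205,252,34,50,12,segs)
B=draw('s2',222,220,32,50,12,hh)
C=draw('t2',115,170,66,36,6,segs+hh); C=cv2.resize(C,(800,436))
cv2.imwrite('pics/v3.png',np.hstack([A,B]))
cv2.imwrite('pics/v3t.png',C)
E
```

```text
(no output)
```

View pics/v3.png

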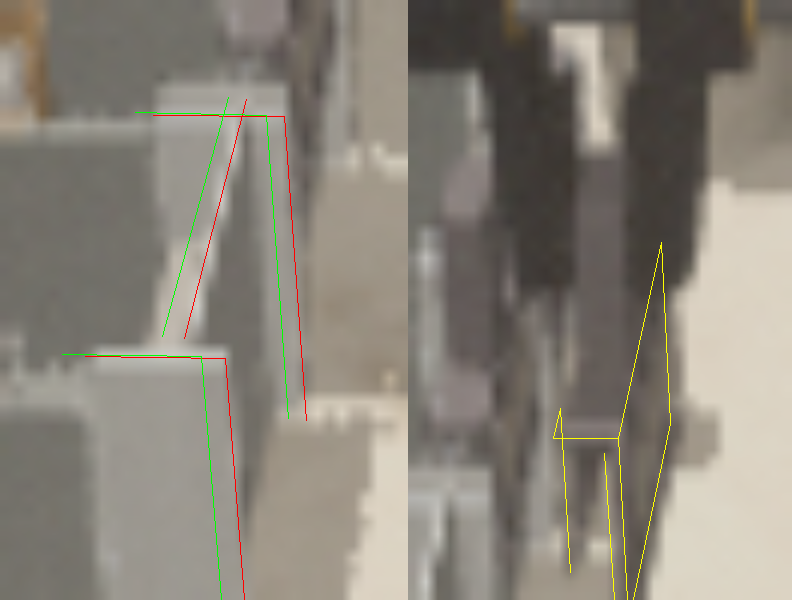

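The red fit matches the cheeks. The lip band lies about 1 px left of it, roughly 1.6 mm further in, so I take the lip at about (537.5, 247) with yaw 13.1°. The holder matches its TCP-based wireframe. Moving over the lip now.

Call:
{"name": "apply_moves", "arguments": {
  "motion": [
    [-0.0015,0.008,0,0],
    [0,0.01,0,0],
    [0,0.01,0,0],
    [0,0.01,0,0],
    [0,0.0103,0,0],
    [0,0,0,0],
    [0,0,0.006,0],
    [0,0,0.006,0],
    [0,0,0.004,0],
    [0,0,0,0],
    [0,0,0,0]
  ]
}}

```text
clock: 8.97
eef_pos: [536.7, 247.0, 173.2]
tool_rot: [-3.14, 0.001, 1.8]
ft_force: [-0.1, 0.0, -1.4]
finger_gap: 0.132
grip_force: 30.0
```

```bash
python3 - <<'E'
from go import *
go(537.5,247,174,103.1)
snap('top','t3');snap('side','s3')
from fit import W
b=[537.5,247.1,np.radians(13.1)]
def draw(f,x,y,w,h,k,segs):
    im=cv2.resize(L(f)['frame'][y:y+h,x:x+w],None,fx=k,fy=k,interpolation=cv2.INTER_LINEAR)
    for p,s,col in segs:
        q=[tuple(int(v) for v in ((np.array(proj(f,W(p,l)))+.5-[x,y])*k)) for l in s]
        cv2.line(im,q[0],q[1],col,1)
    return im
segs=[(b,((0,-49,90),(0,49,90)),(0,0,255))]
cv2.imwrite('pics/v4.png',np.hstack([draw('s3',200,225,45,60,10,segs),draw('t3',125,155,35,60,10,segs)]))
E
```

```text
tool d -0.2 0.8 -0.8 turn 0.04 F [-0.1  0.  -1.4] rot [-1.7993e+02  3.0000e-02  1.0314e+02] t 8.9667 j7 -0.73
```

View pics/v4.png

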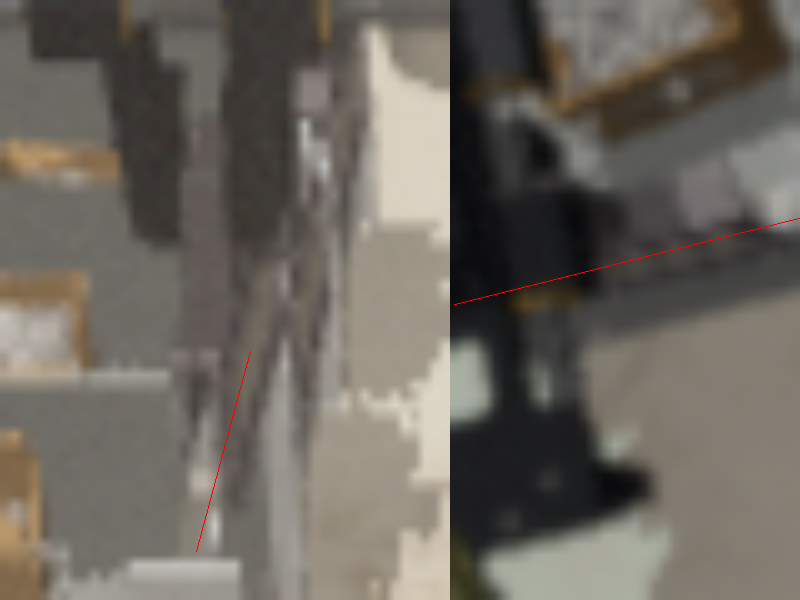

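The lip's near end (about crop 205,500) sits between the tongue and the face. Descending by feel.

Call:
{"name": "apply_moves", "arguments": {
  "motion": [
    [0,0,0.003,0],
    [0,0,0.003,0],
    [0,0,0.003,0],
    [0,0,0.003,0],
    [0,0,0,0]
  ]
}}

```text
clock: 9.48
eef_pos: [536.9, 246.9, 160.9]
tool_rot: [-3.14, 0.001, 1.8]
ft_force: [-0.4, 0.2, -0.4]
finger_gap: 0.132
grip_force: 30.0
```

Call:
{"name": "apply_moves", "arguments": {
  "motion": [
    [0,0,0.003,0],
    [0,0,0.003,0],
    [0,0,0.002,0],
    [0,0,0,0]
  ]
}}

```text
clock: 9.82
eef_pos: [537.0, 247.0, 153.1]
tool_rot: [-3.141, 0.0, 1.8]
ft_force: [0.4, -0.1, -0.5]
finger_gap: 0.129
grip_force: 30.0
```

No contact yet. I'll probe sideways to confirm the lip is in the slot and centre on it.

Call:
{"name": "apply_moves", "arguments": {
  "motion": [
    [0,0.001,0,0],
    [0,0.001,0,0],
    [0,0.001,0,0],
    [0,0.0005,0,0],
    [0,0,0,0],
    [0,0,0,0]
  ]
}}

```text
clock: 10.32
eef_pos: [539.0, 247.5, 153.4]
tool_rot: [-3.138, 0.001, 1.801]
ft_force: [-5.0, -1.0, 0.5]
finger_gap: 0.132
grip_force: 30.0
```

Call:
{"name": "apply_moves", "arguments": {
  "motion": [
    [0,-0.002,0,0],
    [0,-0.002,0,0],
    [0,-0.002,0,0],
    [0,-0.001,0,0],
    [0,0,0,0],
    [0,0,0,0]
  ]
}}

```text
clock: 10.82
eef_pos: [534.5, 246.6, 154.0]
tool_rot: [3.14, -0.0, 1.799]
ft_force: [0.1, 0.5, 0.1]
finger_gap: 0.136
grip_force: 30.0
```

Call:
{"name": "apply_moves", "arguments": {
  "motion": [
    [0,-0.001,0,0],
    [0,-0.001,0,0],
    [0,0,0,0],
    [0,0,0,0]
  ]
}}

```text
clock: 11.15
eef_pos: [533.5, 246.5, 154.2]
tool_rot: [3.138, -0.001, 1.799]
ft_force: [4.5, 0.7, -2.0]
finger_gap: 0.134
grip_force: 30.0
```

Both sides touch, about 5 mm apart, which equals the slot clearance, so the lip is in the slot. Centring, then pressing down.

Call:
{"name": "apply_moves", "arguments": {
  "motion": [
    [0,0.002,0,0],
    [0,0.0027,0,0],
    [0,0,0.003,0],
    [0,0,0.004,0],
    [0,0,0.004,0],
    [0,0,0.004,0],
    [0,0,0.003,0],
    [0,0,0,0],
    [0,0,0,0]
  ]
}}

```text
clock: 11.9
eef_pos: [536.2, 246.9, 135.4]
tool_rot: [-3.141, 0.0, 1.8]
ft_force: [0.0, 0.7, -0.3]
finger_gap: 0.131
grip_force: 30.0
```

Call:
{"name": "apply_moves", "arguments": {
  "motion": [
    [0,0,0.002,0],
    [0,0,0.002,0],
    [0,0,0.002,0],
    [0,0,0,0]
  ]
}}

```text
clock: 12.23
eef_pos: [536.7, 247.2, 129.8]
tool_rot: [3.141, -0.0, 1.8]
ft_force: [-0.3, -0.4, 3.0]
finger_gap: 0.132
grip_force: 30.0
```

Spring contact, 3 N at z≈130. Pressing on.

Call:
{"name": "apply_moves", "arguments": {
  "motion": [
    [0,0,0.001,0],
    [0,0,0.001,0],
    [0,0,0.001,0],
    [0,0,0.001,0],
    [0,0,0,0]
  ]
}}

```text
clock: 12.65
eef_pos: [536.7, 247.2, 125.8]
tool_rot: [3.141, -0.0, 1.8]
ft_force: [-0.7, -0.8, 5.9]
finger_gap: 0.134
grip_force: 30.0
```

Call:
{"name": "apply_moves", "arguments": {
  "motion": [
    [0,0,0.001,0],
    [0,0,0.001,0],
    [0,0,0,0],
    [0,0,0,0]
  ]
}}

```text
clock: 12.98
eef_pos: [536.7, 247.2, 124.7]
tool_rot: [3.141, 0.0, 1.8]
ft_force: [-2.2, -1.5, 11.2]
finger_gap: 0.136
grip_force: 30.0
```

Call:
{"name": "apply_moves", "arguments": {
  "motion": [
    [0,0,0.0006,0],
    [0,0,0,0],
    [0,0,0,0],
    [0,0,0,0]
  ]
}}

```text
clock: 13.32
eef_pos: [536.7, 247.2, 124.7]
tool_rot: [3.14, 0.0, 1.8]
ft_force: [-2.0, -1.9, 15.7]
finger_gap: 0.133
grip_force: 30.0
```

Call:
{"name": "apply_moves", "arguments": {
  "motion": [
    [0,0,0,0],
    [0,0,0,0],
    [0,0,0,0],
    [0,0,0,0],
    [0,0,0,0],
    [0,0,0,0]
  ]
}}

```text
clock: 13.82
eef_pos: [536.7, 247.2, 124.7]
tool_rot: [3.14, 0.0, 1.8]
ft_force: [-2.8, -2.8, 15.3]
finger_gap: 0.133
grip_force: 30.0
```

```bash
python3 - <<'E'
from go import *
go(536.2,247,124.7,103.1); print(read_state()['wrist_torque'])
E
```

```text
tool d -0.0 -0.6 -0.0 turn 0.01 F [-2.8 -2.8 15.3] rot [1.7993e+02 2.0000e-02 1.0311e+02] t 13.8167 j7 -0.78
[-0.40706458  0.57924082 -0.01070691]
```

```bash
python3 -c "
from plant import job_done; print(job_done())"
```

```text
the job is handed in; nothing more can be done
None
```

The spare label holder is fitted over the bare left-hand bay's lip and pressed fully home: it met the sprung strip at about 130 mm and stopped hard at 124.7 mm, as expected. It is standing straight, and I handed the job in at 13.8 s still gripping it and pressing down with about 15 N; I took no picture after it seated, so this rests on the force and position readings.

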